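Lift the loaded pin carrier off its sprung rail and start it drying

TASK

Pull the carrier that is loaded with steel pins up off the rail, against its sprung roller catches, keeping it upright, and set it down, without letting it drop, so that it stands flat inside the rim of the drying plate. Then, with the carrier released, turn the plate's dial clockwise until its pointer is at the white index tab. Leave the empty carrier clipped on the rail.

Things in the scene. Friction and masses are not known exactly. Their poses are not given: they have to be found in the camera images.
- carrier: Loaded carrier on the rail: aluminium block 42 (x) x 110 (y) x 24 mm high, with six upright steel pins (8 mm thick, tops at 64 mm) at y = +-37 mm, x = -13, 0, 13, and a grip fin between them. About 0.37 kg. Origin: centre of the underside, z up, y along block and rail. Slot under it along y, 17 wide, 12 deep. A straight pull of 10 to 20 N frees it; it clears bar and rollers after rising 40 mm.
- fin (a point): Middle of the loaded carrier's grey plastic grip fin, 50 mm above the carrier's underside, axes as the carrier. The fin is 14 mm thick in x, 26 mm wide in y and reaches from 24 to 70 mm above the underside: grip it from above across the 14 mm, fingers either side in x.
- spare: The empty carrier: the same block and fin without pins (only six dark holes), clipped on the other station. Origin as for the loaded one. To be left on the rail.
- rail: Rail fixed to the table: dark foot 70 (x) x 330 (y) x 10 mm with an upright dark steel bar, 14 mm thick, top at 57 mm. Origin: centre of the foot's underside, y along the rail. Stations at y = -80 and +80 mm, carrier undersides at 45 mm. Each has two sprung arms 62 mm either side of its middle, whose black rollers (16 mm thick, tops at 84 mm) hold the block down by its end edges.
- plate: The drying plate unit, fixed to the table: white housing 170 (x) x 300 (y) x 48 mm high, origin at the centre of its underside. Rimmed aluminium pad at its +y end, the dial at x = 0, y = -100 mm.
- pad (a point): Centre of the pad's flat top, 52 mm above the table, 60 mm from the unit's centre along +y. Axes as the unit. The clear flat inside the rim is 130 (x) x 140 (y) mm; the steel rim is 6 mm wide and stands 6 mm above the flat.
- dial_grip (a point): Point on the dial's vertical axis, at the height to grip (72 mm above the table). The dial is a black disc 48 mm across with a grip bar 40 mm long, 12 mm thick, standing from 58 to 84 mm above the table. The x axis of this point points along the bar towards the pointer end.
- dial (a joint): Angle of the dial in rad, grows clockwise seen from above, range 0 to 2.6; stays where it is left. At 0 the pointer points along the unit's +y.
- pointer (a point): Tip of the dial's pointer (white line on a black nose at one end of the grip bar), 30 mm from the dial's axis.
- index_mark (a point): Inner end of the index tab: a white block, 12 x 5 x 8 mm, on a thin steel ring around the dial, 30 mm from the dial's axis. The pointer is at the mark when its tip is at this point, seen from above.
Mind the look-alikes: they are no part of the job. Leave any yellow look-alike of the carrier alone.

How it is judged:
On the way, in this order (a step that is already met when the one before it is completed fails the run):
1. the loaded carrier is pulled clear of the rail and its catches (z of carrier in the frame of rail above 0.09 m).
2. the loaded carrier stands flat inside the rim of the pad, released (angle between carrier's own z axis and vertical below 0.06 rad and z of carrier in the frame of pad between -0.004 and 0.004 m and x of carrier in the frame of pad between -0.05 and 0.05 m and y of carrier in the frame of pad between -0.05 and 0.05 m and contact force between carrier and the fingers below 0.1 N and linear speed of carrier below 0.02 m/s), for 0.2 s.
3. the dial's pointer is at the index tab (horizontal distance between pointer and index_mark below 0.0045 m), for 0.2 s.
At the end, for the whole second after the job is handed in: The loaded carrier stands released and still, flat (within 3.4 degrees and 4 mm in height) inside the rim of the pad; the dial's pointer tip is within 4.5 mm (about 8.5 degrees) of the index mark; the empty carrier is still clipped on the rail (all of step 2 and horizontal distance between pointer and index_mark below 0.0045 m and velocity of joint dial between -0.05 and 0.05 rad/s and z of spare in the frame of rail below 0.05 m); the robot touches nothing.
It fails at once if the loaded carrier is tipped by more than 20 degrees (the pins would slide out) (angle between carrier's own z axis and vertical above 0.35 rad).
It fails at once if the loaded carrier is let fall (moving faster than 0.5 m/s while the fingers do not hold it) (contact force between carrier and the fingers below 0.1 N and linear speed of carrier above 0.5 m/s).
It fails at once if the empty carrier is pulled out of its catches (z of spare in the frame of rail above 0.055 m).
It also fails if it takes over 58 s, if anything falls off the work surface, if the arm or the gripper's body presses on something with over 40 N, if the wrist force passes 120 N, or if a joint passes its speed limit or range.

ROBOT

A 7-joint arm with a two-finger parallel gripper is mounted at the origin on the work surface. World frame = base frame: x ahead of the robot, y to its left, z up, the work surface at z = 0. Lengths are in m, angles in rad, forces in N, time in s.
With the tool pointing down it reaches from about 0.425 to 0.875 m from the base axis. Payload 8.4 kg.
Tool frame: the origin (TCP) lies midway between the tips of the shut fingers; the grasp point (between the pads) lies 19 mm behind it (robot.pinch_z is the distance from the TCP to the grasp point, in m); z points along the fingers, y is the line along which they close (so a half turn about z gives the same grasp; the last joint's range is limited). The gripper opens to 87 mm and grips with 3 to 60 N. Pads are 19 mm wide; open, the fingers measure 117 mm over their backs; the gripper's body (75 mm by 190 mm) begins 51 mm behind the grasp point.
Start: joints at [-1.389, 0.333, 0.04, 1.465, -0.013, 1.343, -0.059], TCP at [0.18, 0.625, 0.223] pointing down, gripper open.
Joint ranges: [-2.58, 2.58], [-0.38, 2.09], [-1.3, 1.39], [0.25, 2.4], [-1.5, 4.64], [0.08, 2.09], [-2.65, 2.65]. Speed limits (rad/s): [2.22, 2.22, 2.79, 2.79, 3.14, 3.14, 3.14].

INTERFACE

Orientations are given as a unit quaternion [w, x, y, z].
In Python, from bench import robot gives the robot as it stands. The module is installed in compiled form; this text tells all that it offers.
- The arm moves only by the shell command python3 -m pendant 'ROWS'. ROWS is JSON, a list of rows, each an object of numbers: "x", "y", "z": the shift along the tool's x, y, z as a fraction of full scale; "twist": the turn about the tool's z as a fraction of full scale; "hand": the opening, from 0 (shut) to 1 (fully open). In form: [{"x": .., "y": .., "z": .., "twist": .., "hand": ..}, ...]. A call has 1 to 10 rows; each row is the pose to reach, as a shift and turn from the pose commanded when the call began, along the tool's axes at that moment, turning the shorter way round; what a row does not reach only later rows make up. Full scale, the value 1, is 100 mm for a shift and pi rad for a turn. A row lasts 1/8 s, in which the tool goes at most 62.5 mm and 10.7 degrees, less where a joint would pass 70% of its speed; a pose out of reach is approached as far as the arm can. A call with a number of a shift or a turn outside -1 to 1 is refused whole. A call with a gripper value outside its range is refused whole. The fingers move at their own pace and stop on an object; the grip force is fixed at half the most. Time passes only in rows, so rows that repeat a pose let the fingers close. It gives the time, the measured TCP pose, the force, the opening and the grip force at its end, in the units of the state.
- robot.get_obs(): the state, without advancing time (a new reading comes with each control period).
- robot.camera(name): name is "scene" or "side" or "wrist"; returns a dict with "image" (384x512x3 uint8, red, green, blue), "intrinsics" (3x3 intrinsics, pixels), "dist" ([k1, k2, p1, p2, k3] as OpenCV has them; the pictures are not rectified), "rvec" (rotation vector, rad) and "tvec" (3), from world to camera coordinates, as OpenCV has them. Camera axes: x right, y down, z forward; pixel columns grow to the right and rows downward; lengths in m; the calibration is good to about 2 mm. A picture is of the moment at which its call begins. There is no depth.
- robot.sign_off(): hands the job in; it is judged then, once.
Trained networks look in a picture, given as the dict that the camera call returned (one of the last four; its "shot" number tells which), for a name from the list of things; names that differ only in an ending like _2 or _b are one class to them, and where a whole thing is asked for, a point or a joint stands for the part that bears it (a point fixed in the world has none). Each returns a list of dicts, best first, with "p" (0 to 1); they miss things now and then, are a little off and sometimes report something else, mostly with a low value. They report only what shows in the picture. A call takes as long as a camera call. They do not tell look-alikes from the thing itself.
- robot.spot_in(picture, label): "rect" ([left, top, width, height] in pixels, round what is visible of it).
- robot.masks_of(picture, label): "region" (384x512 bool, what is visible of it) and "rect" ([left, top, width, height] in pixels, round what is visible of it).
- robot.place_of(picture, label): "xy" ([column, row] in pixels: a listed point, or the origin of a listed thing).
The state is a dict: "time": time; "qpos": joint angles; "qvel": joint speeds; "tau": joint torques, N m; "position": TCP position; "eef_rot": TCP orientation; "wrist_force": force on the tool from outside, world axes, zero at the start; "moment": the same for the moment, N m; "gripper_width": finger opening in m; "finger_force": force on a finger pad.
Only numpy, scipy, OpenCV 4.12 (cv2) and the standard library are available. Lean on these libraries where they do the work, as an engineer would, in place of code of your own. Each camera call takes 0.05 s, during which the arm holds its last target. There are 200 camera calls.

## Working session

There is one attempt and no reset: what is moved stays moved. The work goes in short steps, Python scripts to look and compute and a shell command to move; the robot and the scene stay as the last step left them, time stands still between calls to the robot, and variables do not carry over. Pictures are saved under pics/ and viewed, at most 10 in all, crops included, and the job is handed in when it is done.

```bash
mkdir -p pics
cat > h.py <<'E'
import numpy as np, cv2
from bench import robot
def ray(p,uv):
    K=np.array(p["intrinsics"]);d=np.array(p["dist"],float)
    n=cv2.undistortPoints(np.array([[uv]],float),K,d)[0,0]
    R=cv2.Rodrigues(np.array(p["rvec"],float))[0];t=np.array(p["tvec"],float).ravel()
    return -R.T@t, R.T@np.array([n[0],n[1],1])
def onz(p,uv,z):
    o,r=ray(p,uv);return o+r*(z-o[2])/r[2]
def proj(p,X):
    return cv2.projectPoints(np.array(X,float).reshape(-1,1,3),np.array(p["rvec"],float),np.array(p["tvec"],float),np.array(p["intrinsics"],float),np.array(p["dist"],float))[0].reshape(-1,2)
def save(p,n,crop=None,s=1):
    im=p["image"][...,::-1]
    if crop: x,y,w,h=crop; im=im[y:y+h,x:x+w]
    cv2.imwrite("pics/"+n,cv2.resize(im,None,fx=s,fy=s,interpolation=cv2.INTER_CUBIC))
E
cat > a.py <<'E'
from h import *
ps={n:robot.camera(n) for n in("scene","side")}
Z=dict(carrier=.045,fin=.095,spare=.045,rail=0,plate=0,pad=.052,dial_grip=.072,pointer=.08,index_mark=.066)
ims=[]
for n,p in ps.items():
    save(p,n+"0.png")
    print(n,ray(p,(256,192))[0].round(3))
    for l,z in Z.items():
        print(l,[(np.round(r["xy"]).tolist(),round(r["p"],2),onz(p,r["xy"],z)[:2].round(3).tolist()) for r in robot.place_of(p,l)[:4]])
E
python3 a.py; python3 -c "
import cv2,numpy as np
cv2.imwrite('pics/both.png',cv2.resize(np.vstack([cv2.imread('pics/scene0.png'),cv2.imread('pics/side0.png')]),None,fx=.78,fy=.78))"
python3 -c "
from h import *
print(robot.get_obs())"
```

```text
scene [1.215 0.779 0.75 ]
carrier [([325.0, 223.0], 0.7, [0.511, 0.149]), ([288.0, 275.0], 0.61, [0.697, 0.23]), ([344.0, 320.0], 0.56, [0.695, 0.387])]
fin [([349.0, 303.0], 0.96, [0.696, 0.393]), ([328.0, 205.0], 0.72, [0.508, 0.151]), ([289.0, 259.0], 0.63, [0.701, 0.236])]
spare [([384.0, 253.0], 0.87, [0.487, 0.31])]
rail [([350.0, 254.0], 0.61, [0.506, 0.232])]
plate [([230.0, 178.0], 0.63, [0.531, -0.208])]
pad [([240.0, 171.0], 0.87, [0.537, -0.152])]
dial_grip [([207.0, 142.0], 0.44, [0.532, -0.315])]
pointer [([208.0, 149.0], 0.63, [0.564, -0.264])]
index_mark [([201.0, 147.0], 0.66, [0.559, -0.308])]
side [ 0.549 -0.575  0.634]
carrier [([287.0, 156.0], 0.81, [0.655, 0.134]), ([276.0, 120.0], 0.75, [0.639, 0.3]), ([236.0, 153.0], 0.69, [0.523, 0.152]), ([232.0, 137.0], 0.48, [0.511, 0.223])]
fin [([290.0, 145.0], 0.89, [0.657, 0.115]), ([232.0, 137.0], 0.84, [0.515, 0.155]), ([282.0, 104.0], 0.74, [0.655, 0.306])]
spare [([227.0, 120.0], 0.66, [0.496, 0.307])]
rail [([226.0, 148.0], 0.83, [0.493, 0.232])]
plate [([240.0, 288.0], 0.76, [0.529, -0.215])]
pad [([244.0, 246.0]
[... 257 characters left out ...]
94,  0.3332295 ,  0.03987605,  1.46542225, -0.01336377,
        1.3432931 , -0.05851594]), 'qvel': array([ 8.16233234e-04, -3.46081743e-05,  4.00537603e-04,  2.27032225e-03,
        1.62187037e-04,  1.16873470e-03,  2.29044275e-04]), 'tau': array([ 9.18165897e-04, -6.56127620e+01,  1.33307554e+00, -4.04055834e+01,
       -6.00189948e-02,  3.51932470e-02,  8.16644160e-05]), 'position': array([0.18014242, 0.62450041, 0.22251558]), 'eef_rot': array([ 6.96241033e-06,  1.39955728e-01,  9.90157761e-01, -4.41001107e-05]), 'wrist_force': array([-0.13459554, -0.11652121, -0.30834605]), 'moment': array([-0.00472349,  0.03533848,  0.07539246]), 'finger_force': 0.0, 'gripper_width': 0.08707412871118468}
```

View pics/scene0.png

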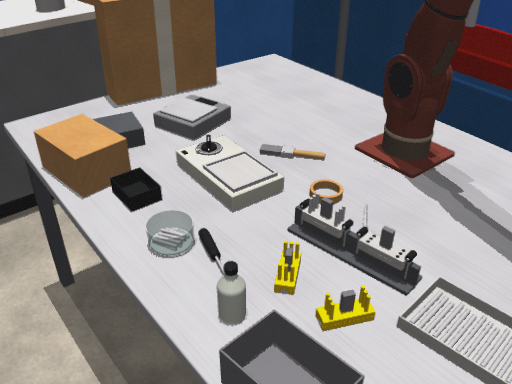

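View pics/side0.png

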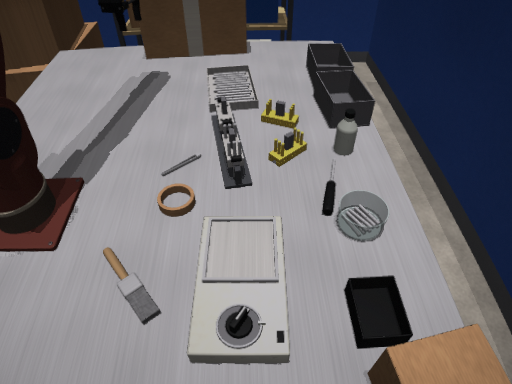

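Scene shows the rail at (350,245). Candidates for the carrier are:
- the pinned block on the near-left station (325,215), which is aluminium
- the empty one at (388,250), which is the spare
- the yellow look-alikes at (288,268) and (345,308)

I choose (325,215), and check it in a close crop.

```bash
cat > b.py <<'E'
from h import *
p=robot.camera("scene");q=robot.camera("side")
a=cv2.resize(p["image"][180:295,280:425],(580,460),interpolation=cv2.INTER_CUBIC)
cv2.imwrite("pics/crop.png",a[...,::-1])
def tri(a,b):
    o1,r1=ray(p,a);o2,r2=ray(q,b)
    A=np.stack([r1,-r2],1);s=np.linalg.lstsq(A,o2-o1,rcond=None)[0]
    x,y=o1+s[0]*r1,o2+s[1]*r2;return ((x+y)/2).round(4),np.linalg.norm(x-y).round(4)
best=lambda P,l,ok=lambda x:True:[r["xy"] for r in robot.place_of(P,l) if ok(onz(P,r["xy"],.08))][:1]
f=lambda x:abs(x[0]-.51)<.06 and .05<x[1]<.24
for l,ok in dict(carrier=f,fin=f,spare=lambda x:True,rail=lambda x:True,pad=lambda x:True,plate=lambda x:True,dial_grip=lambda x:x[1]<-.2,index_mark=lambda x:True,pointer=lambda x:True).items():
    A,B=best(p,l,ok),best(q,l,ok)
    if A and B: print(l,*tri(A[0],B[0]))
E
python3 b.py
```

```text
carrier [0.5158 0.1522 0.0375] 0.0006
fin [0.5122 0.1578 0.0987] 0.0009
spare [0.4943 0.31   0.0414] 0.0053
rail [0.5014 0.2351 0.0024] 0.0142
pad [ 0.5361 -0.1487  0.0479] 0.0019
plate [ 0.5282 -0.2168  0.0033] 0.0122
dial_grip [ 0.528  -0.3137  0.0651] 0.004
index_mark [ 0.5536 -0.3073  0.0521] 0.0019
pointer [ 0.5445 -0.2919  0.0587] 0.0074
```

View pics/crop.png

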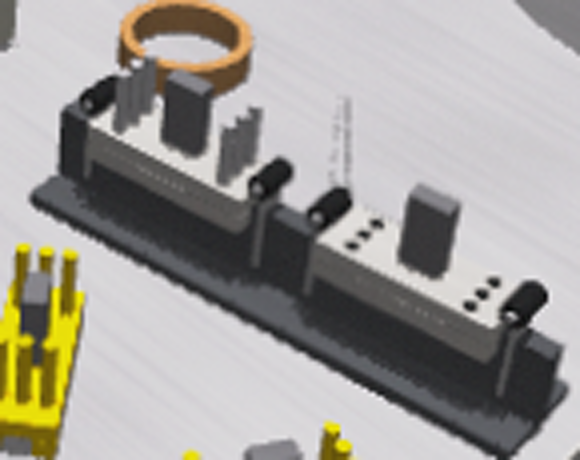

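The crop confirms it: the block at scene (325,215) is aluminium, has pins and sits on the rail, and the spare has holes only. Its pose is consistent: fin z 0.099 against 0.095 expected, stations 0.156 m apart against 0.160. Moving above the fin.

```bash
python3 -m pendant '[{"x":-0.48,"y":-0.38,"z":0,"twist":0,"hand":1},{"x":-0.97,"y":-0.77,"z":0,"twist":0,"hand":1}]'
python3 -m pendant '[{"x":-0.48,"y":-0.38,"z":0,"twist":0,"hand":1},{"x":-0.97,"y":-0.77,"z":0,"twist":0,"hand":1}]'
python3 -m pendant '[{"x":-0.48,"y":-0.38,"z":0,"twist":0,"hand":1},{"x":-0.97,"y":-0.77,"z":0,"twist":0,"hand":1}]'
python3 -m pendant '[{"x":-0.48,"y":-0.38,"z":0,"twist":0,"hand":1},{"x":-0.97,"y":-0.77,"z":0,"twist":0,"hand":1}]'
python3 -m pendant '[{"x":-0.62,"y":-0.5,"z":0,"twist":0.1,"hand":1},{"x":-0.62,"y":-0.5,"z":0,"twist":0.2,"hand":1},{"x":-0.62,"y":-0.5,"z":0,"twist":0.3,"hand":1},{"x":-0.62,"y":-0.5,"z":0,"twist":0.374,"hand":1},{"x":-0.62,"y":-0.5,"z":0,"twist":0.374,"hand":1},{"x":-0.62,"y":-0.5,"z":0,"twist":0.374,"hand":1},{"x":-0.62,"y":-0.5,"z":0,"twist":0.374,"hand":1},{"x":-0.62,"y":-0.5,"z":0,"twist":0.374,"hand":1}]'
cat >> h.py <<'E'
from scipy.spatial.transform import Rotation as Rn
def togo(xyz,yd=None):
    """tool-frame shift in full scales to world xyz (TCP), twist to bring tool y along world dir yd"""
    o=robot.get_obs();w,x,y,z=o["eef_rot"];R=Rn.from_quat([x,y,z,w]).as_matrix()
    d=R.T@(np.array(xyz)-o["position"])/.1;tw=0
    if yd is not None:
        v=R.T@np.array([*yd,0]);a=np.arctan2(-v[0],v[1]);a=(a+np.pi/2)%np.pi-np.pi/2;tw=a/np.pi
    print("t",round(o["time"],2),"pos",o["position"].round(4),"w",round(o["gripper_width"],4),"F",o["wrist_force"].round(1),"GO",d.round(3),"twist",round(tw,4),"q7",o["qpos"][6].round(2));return d,tw
E
cat > c.py <<'E'
from h import *
p=robot.camera("wrist");save(p,"w1.png")
for l,z in dict(fin=.115,carrier=.045,spare=.045,rail=0).items():
    print(l,[(np.round(r["xy"]).tolist(),round(r["p"],2),onz(p,r["xy"],z if l!="fin" else .095)[:2].round(4).tolist()) for r in robot.place_of(p,l)[:3]])
# fin top outline
for r in robot.masks_of(p,"rail")[:1]: print(r["rect"])
togo((.513,.156,.22),(.993,.115))
print(proj(p,[[.513,.156,.095]]))
E
python3 c.py
```

```text
time: 2.25
position: [0.2524, 0.5227, 0.2223]
eef_rot: [0.0, 0.139, 0.99, -0.0]
wrist_force: [1.8, -0.4, 0.8]
gripper_width: 0.0873
finger_force: 0.0
time: 2.5
position: [0.3247, 0.4213, 0.2228]
eef_rot: [0.0, 0.14, 0.99, 0.0]
wrist_force: [1.0, 1.3, -0.2]
gripper_width: 0.0871
finger_force: 0.0
time: 2.75
position: [0.3964, 0.3205, 0.2229]
eef_rot: [0.0, 0.14, 0.99, 0.0]
wrist_force: [1.0, 0.8, -0.3]
gripper_width: 0.087
finger_force: 0.0
time: 3.0
position: [0.4682, 0.2198, 0.223]
eef_rot: [0.0, 0.14, 0.99, 0.0]
wrist_force: [0.7, 0.3, 0.5]
gripper_width: 0.0871
finger_force: 0.0
time: 4.0
position: [0.513, 0.1563, 0.2227]
eef_rot: [0.0, 0.665, 0.747, 0.0]
wrist_force: [1.0, 0.8, -0.9]
gripper_width: 0.0868
finger_force: 0.0
fin [([256.0, 191.0], 0.84, [0.5135, 0.154]), ([384.0, 163.0], 0.67, [0.6433, 0.1994]), ([410.0, 15.0], 0.56, [0.6375, 0.3392])]
carrier [([389.0, 26.0], 0.95, [0.6386, 0.3457]), ([370.0, 156.0], 0.88, [0.6476, 0.2021])]
spare [([250.0, 42.0], 0.82, [0.4882, 0.3103])]
rail [([253.0, 120.0], 0.75, [0.5001, 0.2278])]
[218.0, 2.4, 69.0, 233.3]
t 4.3 pos [0.513  0.1562 0.2226] w 0.087 F [ 0.7 -0.5 -0.1] GO [-0.002 -0.     0.026] twist 0.0001 q7 -0.21
[[255.77000598 189.55916328]]
```

View pics/w1.png

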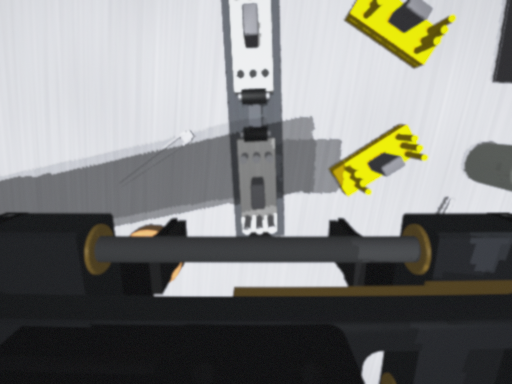

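Wrist picture: the loaded fin is at (257,192), as predicted, and the rail runs almost vertically with a slight slant. Next I refine the rail yaw from the foot's edges.

```bash
cat > d.py <<'E'
from h import *
p=robot.camera("wrist")
m=robot.masks_of(p,"rail")[0]["region"]
for l in("spare","carrier","fin"):
    for r in robot.masks_of(p,l):
        print(l,np.round(r["rect"]),r["p"])
# foot edges from mask, row by row
for side in(0,1):
    P=[]
    for v in range(8,225,4):
        u=np.nonzero(m[v])[0]
        if len(u)>25: P.append(onz(p,(u[0] if side==0 else u[-1],v),.01)[:2])
    P=np.array(P,np.float32);vx,vy,x0,y0=cv2.fitLine(P,cv2.DIST_HUBER,0,.01,.01).ravel()
    print("edge yaw",np.arctan2(-vx,vy)if vy>0 else np.arctan2(vx,-vy),"x at y=.155",x0+vx/vy*(.155-y0))
for r in robot.place_of(p,"spare")[:1]+robot.place_of(p,"fin")[:1]: print(r["xy"])
togo((.5135,.1545,.16),(.993,.115))
E
python3 d.py
```

```text
spare [230.   2.  42.  92.] 0.92
carrier [238. 138.  43.  98.] 0.96
carrier [347.   0. 109.  71.] 0.89
carrier [330. 122. 102.  74.] 0.81
fin [235. 140.  42.  94.] 0.88
fin [344.   3. 111.  67.] 0.8
fin [326. 120. 105.  77.] 0.63
edge yaw 0.16002043 x at y=.155 0.48072466
edge yaw 0.15880127 x at y=.155 0.54995567
[250.8, 42.1]
[387.6, 163.1]
t 4.65 pos [0.513  0.1562 0.2226] w 0.0871 F [-0.4 -0.2 -0.4] GO [-0.018  0.003  0.626] twist -0.0001 q7 -0.21
```

```bash
python3 -m pendant '[{"x":-0.014,"y":0.014,"z":0.45,"twist":-0.0143,"hand":1},{"x":-0.014,"y":0.014,"z":0.9,"twist":-0.0143,"hand":0.6},{"x":-0.014,"y":0.014,"z":0.9,"twist":-0.0143,"hand":0.6}]'
python3 -m pendant '[{"x":0,"y":0,"z":0.3,"twist":0,"hand":0.6},{"x":0,"y":0,"z":0.56,"twist":0,"hand":0.6},{"x":0,"y":0,"z":0.56,"twist":0,"hand":0.5},{"x":0,"y":0,"z":0.56,"twist":0,"hand":0.5}]'
python3 -m pendant '[{"x":0,"y":0,"z":0,"twist":0,"hand":0},{"x":0,"y":0,"z":0,"twist":0,"hand":0},{"x":0,"y":0,"z":0,"twist":0,"hand":0},{"x":0,"y":0,"z":0,"twist":0,"hand":0},{"x":0,"y":0,"z":0,"twist":0,"hand":0}]'
```

```text
time: 5.03
position: [0.5124, 0.1541, 0.13]
eef_rot: [-0.001, 0.648, 0.761, -0.003]
wrist_force: [0.3, 0.4, 0.9]
gripper_width: 0.0741
finger_force: 0.0
time: 5.52
position: [0.5157, 0.1554, 0.0786]
eef_rot: [0.0, 0.648, 0.761, 0.001]
wrist_force: [-0.1, -0.8, -0.5]
gripper_width: 0.0454
finger_force: 0.0
time: 6.15
position: [0.5145, 0.155, 0.0767]
eef_rot: [-0.0, 0.648, 0.761, -0.0]
wrist_force: [-1.0, -1.1, 2.4]
gripper_width: 0.0137
finger_force: 30.0
```

```bash
python3 -m pendant '[{"x":0,"y":0,"z":-0.06,"twist":0,"hand":0},{"x":0,"y":0,"z":-0.12,"twist":0,"hand":0},{"x":0,"y":0,"z":-0.2,"twist":0,"hand":0},{"x":0,"y":0,"z":-0.3,"twist":0,"hand":0},{"x":0,"y":0,"z":-0.45,"twist":0,"hand":0},{"x":0,"y":0,"z":-0.65,"twist":0,"hand":0},{"x":0,"y":0,"z":-0.9,"twist":0,"hand":0},{"x":0,"y":0,"z":-0.95,"twist":0,"hand":0},{"x":0,"y":0,"z":-0.95,"twist":0,"hand":0}]'
cat > e.py <<'E'
from h import *
p=robot.camera("scene");q=robot.camera("side")
a=np.vstack([cv2.resize(p["image"][90:300,150:430],(560,420))[:300],cv2.resize(q["image"][90:240,160:440],(560,300))])
cv2.imwrite("pics/l1.png",a[...,::-1])
# plate pose: pad mask outlines
for n,P in(("scene",p),("side",q)):
    for l,z in(("plate",.048),("pad",.058)):
        for r in robot.masks_of(P,l)[:1]:
            c=max(cv2.findContours(r["region"].astype(np.uint8),0,1)[0],key=cv2.contourArea)[:,0]
            X=np.array([onz(P,u,z)[:2] for u in c],np.float32)
            print(n,l,round(r["p"],2),cv2.minAreaRect(X))
togo((.5365,-.150,.17))
E
python3 e.py
```

```text
time: 7.28
position: [0.5147, 0.1551, 0.1719]
eef_rot: [0.0, 0.648, 0.761, 0.0]
wrist_force: [-0.4, 0.3, -4.6]
gripper_width: 0.0137
finger_force: 30.0
scene plate 0.7 ((0.5487454533576965, -0.2047799825668335), (0.37583526968955994, 0.20073463022708893), 88.20008087158203)
scene pad 0.83 ((0.5583498477935791, -0.19250525534152985), (0.37130022048950195, 0.19592610001564026), 87.8326644897461)
side plate 0.94 ((0.5311518311500549, -0.22376666963100433), (0.3104420602321625, 0.17078524827957153), 87.73153686523438)
side pad 0.91 ((0.529980480670929, -0.22939908504486084), (0.30531877279281616, 0.1686076521873474), 88.0218505859375)
t 7.58 pos [0.5142 0.1548 0.1709] w 0.014 F [ 0.1  0.7 -4.7] GO [-3.045 -0.265  0.011] twist 0 q7 -0.14
```

View pics/l1.png

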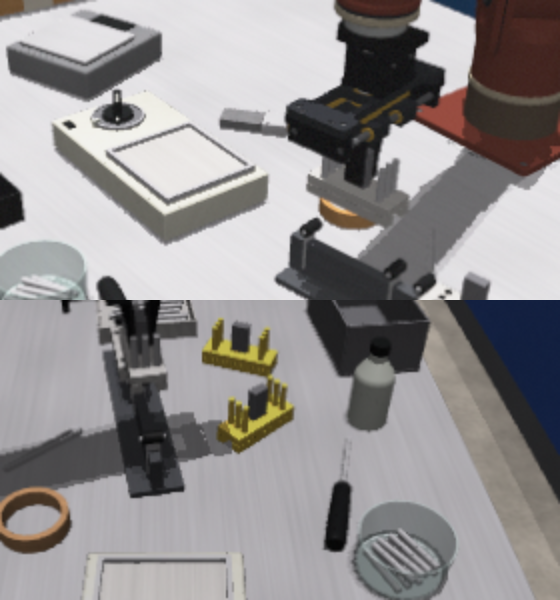

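The lift was clean: the carrier is held upright at scene (330,185), the spare is still on the rail and the pad is empty. Carrying it to the pad (unit yaw about -0.04).

```bash
python3 -m pendant '[{"x":-0.3,"y":-0.02,"z":0,"twist":0,"hand":0},{"x":-0.65,"y":-0.05,"z":0,"twist":0,"hand":0},{"x":-1,"y":-0.08,"z":0,"twist":0,"hand":0}]'
python3 -m pendant '[{"x":-0.35,"y":-0.03,"z":0,"twist":0,"hand":0},{"x":-0.7,"y":-0.06,"z":0,"twist":0,"hand":0},{"x":-1,"y":-0.09,"z":0,"twist":0,"hand":0}]'
python3 -m pendant '[{"x":-0.4,"y":-0.03,"z":0,"twist":0.03,"hand":0},{"x":-0.8,"y":-0.06,"z":0,"twist":0.064,"hand":0},{"x":-1,"y":-0.09,"z":0,"twist":0.064,"hand":0},{"x":-1,"y":-0.09,"z":0,"twist":0.064,"hand":0},{"x":-1,"y":-0.09,"z":0,"twist":0.064,"hand":0}]'
cat > f.py <<'E'
from h import *
p=robot.camera("wrist");save(p,"w2.png")
for l,z in dict(pad=.052,dial_grip=.072,pointer=.08,index_mark=.066,plate=0).items():
    print(l,[(np.round(r["xy"]).tolist(),round(r["p"],2),onz(p,r["xy"],z)[:2].round(4).tolist()) for r in robot.place_of(p,l)[:3]])
togo((.5365,-.150,.10),(1,-.04))
q=robot.camera("side");save(q,"s2.png",(170,190,150,180),3)
E
python3 f.py
```

```text
time: 7.95
position: [0.5225, 0.0539, 0.1713]
eef_rot: [-0.0, 0.648, 0.761, -0.0]
wrist_force: [0.5, -1.0, -4.2]
gripper_width: 0.0136
finger_force: 30.0
time: 8.32
position: [0.5294, -0.0467, 0.1713]
eef_rot: [-0.0, 0.649, 0.761, -0.0]
wrist_force: [-0.3, 0.7, -4.4]
gripper_width: 0.014
finger_force: 30.0
time: 8.95
position: [0.5367, -0.1444, 0.1712]
eef_rot: [-0.0, 0.721, 0.693, -0.0]
wrist_force: [-0.1, -0.7, -5.0]
gripper_width: 0.0141
finger_force: 30.0
pad []
dial_grip []
pointer []
index_mark []
plate [([256.0, 252.0], 0.21, [0.5321, -0.2362])]
t 9.25 pos [ 0.5368 -0.1447  0.1716] w 0.0136 F [-0.1 -0.2 -4.2] GO [-0.053 -0.001  0.716] twist -0.0 q7 0.28
```

View pics/s2.png

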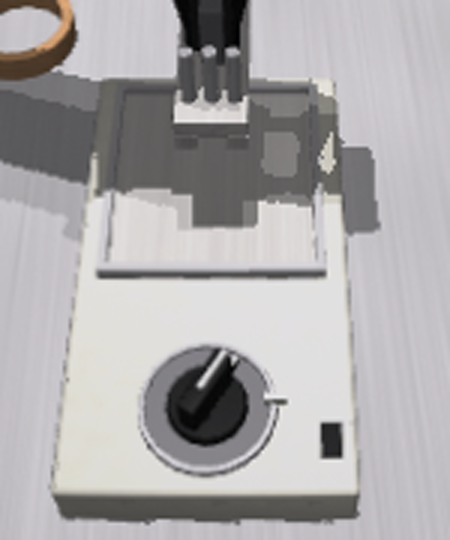

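The side crop shows the carrier held upright above the pad. The rim's inner corners are at crop (107,265), (318,262), (308,92), (127,90), the dial at (207,405), its pointer up and to the right, and the index tab at (278,401).

```bash
cat > g.py <<'E'
from h import *
q=robot.camera("side")
C=np.array([onz(q,(170+u/3,190+v/3),.056)[:2] for u,v in((107,266),(318,263),(308,92),(127,90))])
print(C.round(4),C.mean(0)); print(onz(q,(170+207/3,190+410/3),.06))
togo((*C.mean(0),.10),(1,-.04))
E
python3 g.py
```

```text
[[ 0.4669 -0.2264]
 [ 0.5973 -0.2294]
 [ 0.6009 -0.0914]
 [ 0.473  -0.0842]] [ 0.53450086 -0.15785826]
[ 0.52804816 -0.32336328  0.06      ]
t 9.35 pos [ 0.5367 -0.1449  0.1716] w 0.0141 F [-0.7  0.3 -4.4] GO [-0.13  -0.017  0.716] twist -0.0002 q7 0.28
```

```bash
python3 -m pendant '[{"x":-0.1,"y":-0.01,"z":0.25,"twist":0,"hand":0},{"x":-0.1,"y":-0.01,"z":0.5,"twist":0,"hand":0},{"x":-0.1,"y":-0.01,"z":0.7,"twist":0,"hand":0},{"x":-0.1,"y":-0.01,"z":0.8,"twist":0,"hand":0},{"x":-0.1,"y":-0.01,"z":0.83,"twist":0,"hand":0},{"x":-0.1,"y":-0.01,"z":0.85,"twist":0,"hand":0},{"x":-0.1,"y":-0.01,"z":0.85,"twist":0,"hand":0},{"x":-0.1,"y":-0.01,"z":0.85,"twist":0,"hand":0}]'
python3 -m pendant '[{"x":0,"y":0,"z":0.01,"twist":0,"hand":0},{"x":0,"y":0,"z":0.02,"twist":0,"hand":0},{"x":0,"y":0,"z":0.02,"twist":0,"hand":0}]'
```

```text
time: 10.35
position: [0.5356, -0.1553, 0.0871]
eef_rot: [0.0, 0.721, 0.692, 0.0]
wrist_force: [-0.7, 0.1, -4.4]
gripper_width: 0.0139
finger_force: 30.0
time: 10.72
position: [0.5351, -0.1553, 0.0845]
eef_rot: [-0.0, 0.722, 0.692, -0.0]
wrist_force: [0.9, -0.3, -3.2]
gripper_width: 0.0137
finger_force: 30.0
```

```bash
python3 -m pendant '[{"x":0,"y":0,"z":0.01,"twist":0,"hand":0},{"x":0,"y":0,"z":0.01,"twist":0,"hand":0},{"x":0,"y":0,"z":0.01,"twist":0,"hand":0}]'
python3 - <<'E'
from h import *
print([robot.camera("wrist") and robot.get_obs()["wrist_force"].round(1).tolist() for _ in range(3)])
q=robot.camera("side");save(q,"s3.png",(190,190,110,110),5)
E
```

```text
time: 11.1
position: [0.5353, -0.1553, 0.0837]
eef_rot: [0.0, 0.722, 0.692, 0.0]
wrist_force: [-1.2, -0.1, 0.1]
gripper_width: 0.0138
finger_force: 30.0
[[-1.8, -0.2, -0.4], [-0.9, 0.2, 0.4], [-1.4, 0.2, 1.2]]
```

View pics/s3.png

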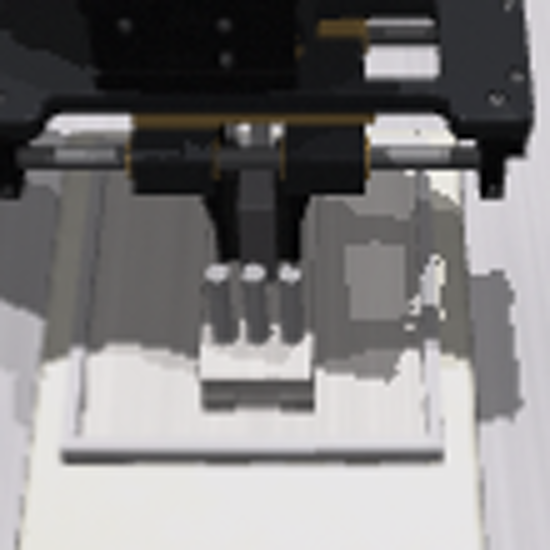

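The carrier rests on the pad: the wrist force went from -4.4 N to about 0, the height matches, and there is a clear gap to the rim at crop (255,430). Releasing and rising.

```bash
python3 -m pendant '[{"x":0,"y":0,"z":0,"twist":0,"hand":0.35},{"x":0,"y":0,"z":0,"twist":0,"hand":0.4},{"x":0,"y":0,"z":0,"twist":0,"hand":0.4},{"x":0,"y":0,"z":0,"twist":0,"hand":0.4},{"x":0,"y":0,"z":-0.15,"twist":0,"hand":0.4},{"x":0,"y":0,"z":-0.5,"twist":0,"hand":0.5},{"x":0,"y":0,"z":-1,"twist":0,"hand":0.6},{"x":0,"y":0,"z":-1,"twist":0,"hand":0.6},{"x":0,"y":0,"z":-1,"twist":0,"hand":0.6}]'
cat > i.py <<'E'
from h import *
p=robot.camera("wrist");q=robot.camera("side");s=robot.camera("scene")
a=np.hstack([cv2.resize(q["image"][210:370,180:300],(300,400)),cv2.resize(p["image"],(500,400))])
cv2.imwrite("pics/m.png",a[...,::-1])
for n,P in(("w",p),("q",q),("s",s)):
  for l,z in dict(carrier=.052,fin=.102,dial_grip=.072,pointer=.08,index_mark=.062).items():
    print(n,l,[(np.round(r["xy"]).tolist(),round(r["p"],2),onz(P,r["xy"],z)[:2].round(4).tolist()) for r in robot.place_of(P,l)[:2] if onz(P,r["xy"],z)[1]<0])
togo((.53,-.312,.184))
E
python3 i.py
```

```text
time: 12.42
position: [0.5352, -0.1552, 0.1839]
eef_rot: [0.0, 0.721, 0.692, 0.0]
wrist_force: [0.6, -0.4, -0.3]
gripper_width: 0.0518
finger_force: 0.0
w carrier [([258.0, 192.0], 0.98, [0.5378, -0.1595])]
w fin [([257.0, 206.0], 0.74, [0.5366, -0.1605])]
w dial_grip []
w pointer []
w index_mark []
q carrier [([245.0, 246.0], 0.83, [0.5413, -0.1525])]
q fin [([240.0, 233.0], 0.91, [0.5333, -0.1586])]
q dial_grip [([241.0, 315.0], 0.74, [0.532, -0.3089])]
q pointer [([250.0, 307.0], 0.71, [0.5483, -0.2986]), ([238.0, 289.0], 0.55, [0.5269, -0.2641])]
q index_mark [([256.0, 320.0], 0.54, [0.5572, -0.3132])]
s carrier []
s fin [([240.0, 155.0], 0.7, [0.5362, -0.1484])]
s dial_grip [([208.0, 142.0], 0.45, [0.5336, -0.3103])]
s pointer [([208.0, 150.0], 0.43, [0.5648, -0.2613])]
s index_mark [([203.0, 151.0], 0.57, [0.5622, -0.2926])]
t 13.32 pos [ 0.5352 -0.1552  0.1836] w 0.0522 F [ 0.5  1.1 -0.7] GO [-1.568  0.012 -0.004] twist 0 q7 0.3
```

View pics/m.png

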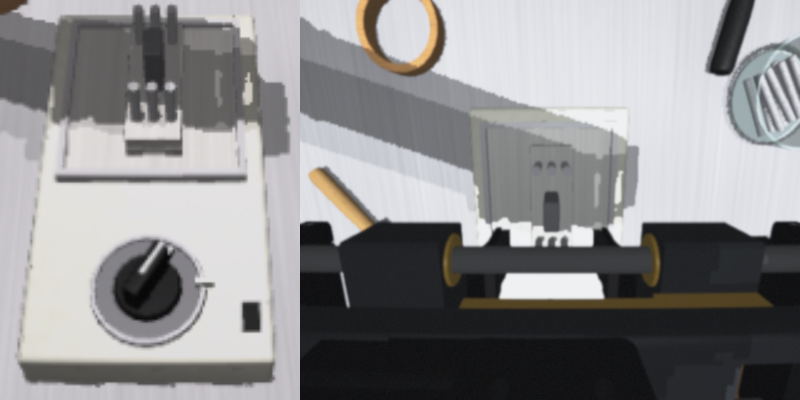

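The carrier stands on the pad, released, inside the rim (side-crop base at (153,140), rim row 175). The dial is at (150,285), pointer up and to the right at (168,245), tab at (205,285). Moving over the dial for a closer look.

```bash
python3 -m pendant '[{"x":-0.5,"y":0,"z":0,"twist":0,"hand":0.6},{"x":-1,"y":0,"z":0,"twist":0,"hand":0.6}]'
python3 -m pendant '[{"x":-0.5,"y":0,"z":0,"twist":0,"hand":0.6},{"x":-0.85,"y":0,"z":0,"twist":0,"hand":0.6},{"x":-0.85,"y":0,"z":0,"twist":0,"hand":0.6},{"x":-0.85,"y":0,"z":0,"twist":0,"hand":0.6},{"x":-0.85,"y":0,"z":0,"twist":0,"hand":0.6}]'
cat > j.py <<'E'
from h import *
p=robot.camera("wrist")
for l,z in dict(dial_grip=.072,pointer=.08,index_mark=.062).items():
    print(l,[(np.round(r["xy"],1).tolist(),round(r["p"],2),onz(p,r["xy"],z)[:2].round(4).tolist()) for r in robot.place_of(p,l)[:2]])
c=[190,130,140,110];print(robot.spot_in(p,"dial"));save(p,"d1.png",c,5)
togo((.53,-.312,.15))
E
python3 j.py
```

```text
time: 13.58
position: [0.5315, -0.2557, 0.1837]
eef_rot: [0.0, 0.721, 0.693, 0.0]
wrist_force: [1.0, 0.0, 0.3]
gripper_width: 0.0525
finger_force: 0.0
time: 14.2
position: [0.5283, -0.3385, 0.1835]
eef_rot: [-0.0, 0.721, 0.693, 0.0]
wrist_force: [0.1, 0.2, -0.6]
gripper_width: 0.0522
finger_force: 0.0
dial_grip [([254.8, 171.5], 0.83, [0.5282, -0.3166])]
pointer [([270.8, 138.7], 0.95, [0.5444, -0.285])]
index_mark [([286.3, 166.2], 0.64, [0.5603, -0.3139])]
[{'rect': [237.7, 141.5, 39.9, 47.8], 'p': 0.87}]
t 14.45 pos [ 0.5279 -0.3395  0.1837] w 0.0523 F [-0.8 -0.7 -0.5] GO [0.275 0.009 0.337] twist 0 q7 0.7
```

View pics/d1.png

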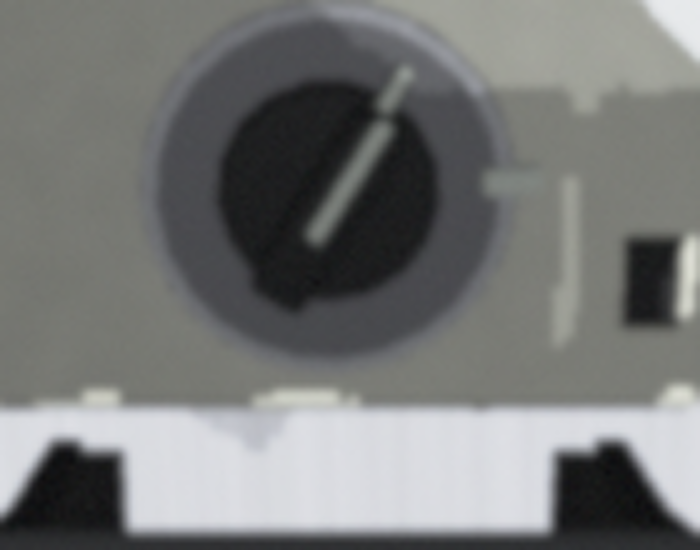

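```bash
cat > k.py <<'E'
from h import *
p=robot.camera("wrist")
f=lambda u,v,z:onz(p,(190+u/5,130+v/5),z)[:2]
d=f(329,188,.058);r=f(328,182,.050);print("disc",d,"ring",r)
print("ring radii",np.linalg.norm(f(145,182,.05)-r),np.linalg.norm(f(512,182,.05)-r))
a,b=f(313,240,.084),f(385,122,.084);print("bar line",a,b,np.linalg.norm(a-b),np.degrees(np.arctan2(*(b-a)[::-1])))
c=(d+r)/2
for z in(.058,.065,.072,.084):
    t=f(410,68,z)-c;print("tip",z,np.linalg.norm(t),np.degrees(np.arctan2(t[1],t[0])))
for z in(.052,.058,.064):
    t=f(484,183,z)-c;print("idx",z,np.linalg.norm(t),np.degrees(np.arctan2(t[1],t[0])))
E
python3 k.py
```

```text
disc [ 0.52883591 -0.31579873] ring [ 0.52859902 -0.31567688]
ring radii 0.03888110187338228 0.03910142187979369
bar line [ 0.52564489 -0.32180837] [ 0.54000811 -0.30006111] 0.02606234406785738 56.55679086156836
tip 0.058 0.029535720660425896 53.579760989063054
tip 0.065 0.02968644289026608 54.640024470698606
tip 0.072 0.02984722620722171 55.68922109238324
tip 0.084 0.030145793293267182 57.46062032248566
idx 0.052 0.03281633924707797 -2.0449416489112635
idx 0.058 0.03218699475987173 -0.5165664435402527
idx 0.064 0.03158145652724661 1.0715855658382718
```

Axis at (0.529,-0.316), bar at 56.5° and tab at about 0°. The tip radius of 30 mm matches the description. I'll grip with fingertips at z 0.062 to clear the disc, with the tool turned +31.2° first.

```bash
python3 -m pendant '[{"x":0.237,"y":0,"z":0.2,"twist":0.055,"hand":0.35},{"x":0.237,"y":0,"z":0.4,"twist":0.11,"hand":0.35},{"x":0.237,"y":0,"z":0.65,"twist":0.165,"hand":0.35},{"x":0.237,"y":0,"z":0.8,"twist":0.173,"hand":0.35},{"x":0.237,"y":0,"z":0.8,"twist":0.173,"hand":0.35},{"x":0.237,"y":0,"z":0.8,"twist":0.173,"hand":0.35}]'
python3 -m pendant '[{"x":0,"y":0,"z":0.2,"twist":0,"hand":0.35},{"x":0,"y":0,"z":0.35,"twist":0,"hand":0.35},{"x":0,"y":0,"z":0.417,"twist":0,"hand":0.35},{"x":0,"y":0,"z":0.417,"twist":0,"hand":0.35}]'
python3 -c "
from h import *
togo((.5288,-.3158,.062),(.834,-.552))"
```

```text
time: 15.25
position: [0.529, -0.3169, 0.1045]
eef_rot: [0.0, 0.88, 0.474, 0.0]
wrist_force: [0.2, -0.3, 0.5]
gripper_width: 0.0303
finger_force: 0.0
time: 15.75
position: [0.5282, -0.3164, 0.0612]
eef_rot: [-0.0, 0.881, 0.473, -0.0]
wrist_force: [-0.7, 0.0, 0.3]
gripper_width: 0.0303
finger_force: 0.0
t 15.75 pos [ 0.5282 -0.3164  0.0612] w 0.0303 F [-0.7  0.   0.3] GO [ 0.008  0.002 -0.008] twist -0.0 q7 0.24
```

```bash
python3 -m pendant '[{"x":0,"y":0,"z":0,"twist":0,"hand":0},{"x":0,"y":0,"z":0,"twist":0,"hand":0},{"x":0,"y":0,"z":0,"twist":0,"hand":0},{"x":0,"y":0,"z":0,"twist":0,"hand":0}]'
python3 -m pendant '[{"x":0,"y":0,"z":0,"twist":0.04,"hand":0},{"x":0,"y":0,"z":0,"twist":0.09,"hand":0},{"x":0,"y":0,"z":0,"twist":0.14,"hand":0},{"x":0,"y":0,"z":0,"twist":0.19,"hand":0},{"x":0,"y":0,"z":0,"twist":0.24,"hand":0},{"x":0,"y":0,"z":0,"twist":0.28,"hand":0},{"x":0,"y":0,"z":0,"twist":0.314,"hand":0},{"x":0,"y":0,"z":0,"twist":0.314,"hand":0},{"x":0,"y":0,"z":0,"twist":0.314,"hand":0},{"x":0,"y":0,"z":0,"twist":0.314,"hand":0}]'
```

```text
time: 16.25
position: [0.5277, -0.3159, 0.0622]
eef_rot: [-0.001, 0.881, 0.473, -0.0]
wrist_force: [-5.5, 3.1, 5.8]
gripper_width: 0.0117
finger_force: 30.0
time: 17.5
position: [0.5282, -0.3168, 0.0622]
eef_rot: [0.0, 1.0, 0.001, -0.0]
wrist_force: [-4.4, 0.7, 5.6]
gripper_width: 0.0118
finger_force: 30.0
```

```bash
python3 -m pendant '[{"x":0,"y":0,"z":0,"twist":0,"hand":0.35},{"x":0,"y":0,"z":0,"twist":0,"hand":0.35},{"x":0,"y":0,"z":0,"twist":0,"hand":0.35},{"x":0,"y":0,"z":-0.3,"twist":0,"hand":0.4},{"x":0,"y":0,"z":-0.8,"twist":0,"hand":0.5},{"x":-0.25,"y":0,"z":-1,"twist":0,"hand":0.6},{"x":-0.25,"y":0,"z":-1,"twist":0,"hand":0.6},{"x":-0.25,"y":0,"z":-1,"twist":0,"hand":0.6}]'
cat > l.py <<'E'
from h import *
p=robot.camera("wrist");q=robot.camera("side")
u,v=proj(p,[[.5288,-.3158,.058]])[0].astype(int);print(u-60,v-50)
a=np.hstack([cv2.resize(p["image"][v-50:v+50,u-60:u+60],(480,400),interpolation=2),cv2.resize(q["image"][210:370,180:300],(300,400))])
cv2.imwrite("pics/fin.png",a[...,::-1])
P=[]
for l,z in dict(dial_grip=.072,pointer=.072,index_mark=.06).items():
    R=robot.place_of(p,l)[:1];print(l,[(np.round(r["xy"],1).tolist(),round(r["p"],2),onz(p,r["xy"],z)[:2].round(4).tolist()) for r in R])
togo((.53,-.316,.16))
E
python3 l.py
```

```text
time: 18.5
position: [0.5042, -0.3156, 0.1613]
eef_rot: [-0.0, 1.0, 0.0, 0.0]
wrist_force: [-1.0, 1.2, -0.3]
gripper_width: 0.0516
finger_force: 0.0
198 120
dial_grip [([59.2, 172.1], 0.36, [0.5299, -0.1326])]
pointer [([256.0, 135.3], 0.95, [0.5625, -0.3138])]
index_mark [([256.3, 137.7], 0.76, [0.56, -0.3141])]
t 18.75 pos [ 0.5037 -0.3162  0.1612] w 0.0523 F [-0.1  0.3 -0.5] GO [ 0.263 -0.002  0.012] twist 0 q7 -0.67
```

View pics/fin.png

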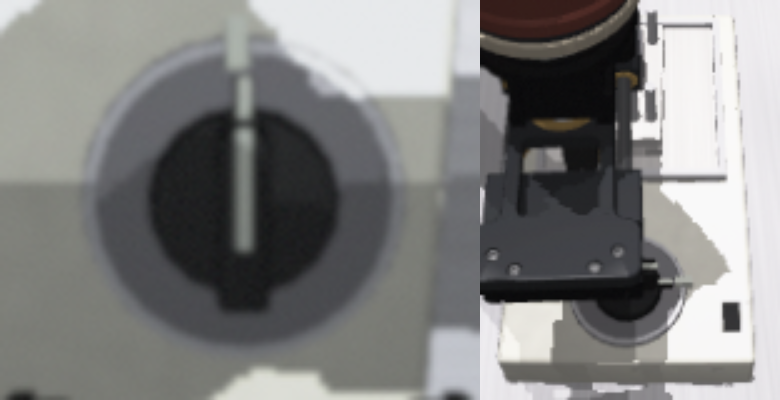

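In the picture the pointer tip (244,78) sits beside the tab's inner end (236,72). That is about 2 mm, inside the 4.5 mm tolerance. The arm is clear and the carrier stands on the pad.

```bash
python3 -c "
from h import *
p=robot.camera('scene')
for l,z in (('spare',.045),('fin',.102),('carrier',.052)): print(l,[onz(p,r['xy'],z)[:2].round(3).tolist() for r in robot.place_of(p,l)])
print(robot.sign_off())"
```

```text
spare [[0.491, 0.312]]
fin [[0.542, -0.159], [0.7, 0.391], [0.691, 0.235]]
carrier [[0.704, 0.239], [0.538, -0.16], [0.555, 0.275], [0.701, 0.384]]
the job is handed in; nothing more can be done
None
```

The job is handed in, with no verdict returned: the loaded carrier stands released inside the pad's rim, the dial's pointer is about 2 mm from the index tab by the last picture, and the empty carrier is still on the rail.

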